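# Turn the bar carousel and load the brass bar into the length-stop jig

### The job

Turn the bar carousel by its red crank knob until the brass bar lies in the open front window of the clear hood, and lift the bar out there. Feed it endwise through the funnel and guide tube of the blue-based jig until its nose is right up against the stop block, then swing the orange keeper lever fully across the bar and let go. Leave the other bars in their cradles and do not disturb the tools around.

Things in the scene. Friction and masses are not known exactly. Their poses are not given: they have to be found in the camera images.
- carousel_base: Fixed foot and clear hood of the bar carousel; origin on the bench on the carousel's upright axis; -x points to the front window. The hood is a clear sheet, 220 mm square, 79 to 82 mm above the bench on four posts at x, y = +-102 mm. The disc turning under it (radius 130 mm, top 30 mm above the bench) carries four level bars 90 degrees apart, each across the radius, 92 mm from the axis.
- window (a point): Where a bar's middle lies when it is in the middle of the window: 92 mm from the carousel axis, 66 mm above the bench; the bar then lies along this frame's y. The window is the hood's only opening, edged in orange: from 62 mm behind this point to the hood's front edge, 85 mm to either side. Only there can a bar be lifted straight up.
- carousel (a joint): Turn of the carousel disc in rad, positive counter-clockwise from above; reads 0 at the start of each run, however the disc stands then; can go a full turn either way. It runs easily (friction 0.05 N m, about 1.3 N at the crank knob) and stays where it is left.
- crank_knob (a point): Red upright round crank knob, 16 mm thick, 40 mm from the carousel axis, above the hood, turning with the disc. The point is on the knob's axis 103 mm above the bench; the knob reaches from 88 (top of its flat 13 mm wide arm) to 114 mm. Being round it may turn between the fingers as they carry it round. It starts on the window side.
- brass_bar_mid (a point): Middle of the brass-coloured round bar, 12 mm thick, 140 mm long, 80 g; x along the bar, both ends alike. It starts under the hood, a quarter turn to either side of the crank knob. Each bar lies in two V cradles, 8 mm thick, 60 mm either side of its middle, between end walls; between the cradles it is free (30 mm of air below), so it can be gripped up to 40 mm off its middle.
- brass_bar: The brass bar itself, origin at its middle (same as point brass_bar_mid)
- blue_bar_mid (a point): Middle of the blue bar, same size, to be left in its cradle; x along the bar
- white_bar_mid (a point): Middle of the white bar, same size, to be left in its cradle; x along the bar
- black_bar_mid (a point): Middle of the black bar, same size, to be left in its cradle; x along the bar
- stop_jig: Fixed jig on a blue base plate (x = -40 to 80, y = -53 to 37 mm, 12 mm thick); origin on the bench, x = the feeding direction. A steel guide tube lies along x at y = 0, its axis 60 mm above the bench, from x = -50 to +5, then a gap, then the stop block. Before the mouth the bench is free.
- tube_mouth (a point): Centre of the funnel mouth of the guide tube, 60 mm above the bench; same axes as the jig. 27 mm wide at the mouth, narrowing within 10 mm to a 17 mm bore; 55 mm long in all.
- stop_face (a point): Point on the stop block's face where the bar's nose comes to rest, 90 mm beyond the tube mouth; the block's top is 67 mm above the bench. With the nose here 50 mm of the bar stand out before the mouth: to get there in one grasp, grip the bar 35 to 40 mm behind its middle, else push on its tail.
- keeper_pivot (a point): Upright pivot of the keeper lever, at x = 22, y = -36 mm in the jig's frame. The lever is a flat orange bar swinging level, clear above the fed bar.
- keeper_knob (a point): Black upright round knob on the keeper lever, 15 mm thick, 62 mm from the pivot; the point is on the knob's axis, 94.5 mm above the bench; the knob reaches from 77 to 105 mm.
- keeper (a joint): Keeper lever angle in rad: 0 = open, pointing along the jig's +x; grows as it swings counter-clockwise from above, to its end stop at 1.57 = pointing along the jig's +y, across the bar between tube and stop block. Light friction (0.06 N m, 1 N at the knob), stays where left. Starts at 0 to 0.35.
- tape: Roll of clear tape lying flat, 74 mm wide, 22 mm high, bystander
- cutters: Blue side cutters lying flat, 118 mm long, 12 mm high, bystander
- spool: Solder spool, 60 mm diameter, 44 mm high, bystander
- screwdriver: Red-handled screwdriver lying flat, 170 mm long, 21 mm high, bystander

How it is judged:
By the outcome, as a careful person would: the job done as asked, in the order asked, and still so for the second after the job is handed in, with the robot touching nothing.
It also fails if it takes over 67 s, if anything falls off the work surface, if the arm or the gripper's body presses on something with over 40 N, if the wrist force passes 120 N, or if a joint passes its speed limit or range.

### The arm

A 6-joint arm with a two-finger parallel gripper is mounted at the origin on a cart in front of the work surface, level with it; the furniture and walls round the work are solid. World frame = base frame: x ahead of the robot, y to its left, z up, the work surface at z = 0. Lengths are in mm, angles in rad, forces in N, time in s.
With the tool pointing down it reaches from about 325 to 850 mm from the base axis. Payload 4.4 kg.
Tool frame: the origin (TCP) lies between the finger pads; the fingertips stand 17 mm ahead of it and the grasp point (between the pads) lies 2 mm behind it (manip.tips_ahead is the distance from the TCP to the fingertips, in mm); z points along the fingers, y is the line along which they close (so a half turn about z gives the same grasp; the last joint's range is limited). The gripper opens to 94 mm and grips with 3 to 60 N. Pads are 16 mm wide; open, the fingers measure 119 mm over their backs; the gripper's body (75 mm by 177 mm) begins 78 mm behind the grasp point.
Start: joints at [0.981, 0.207, 1.542, -0, 1.393, -0.15], TCP at [244.821, 520.279, 222.447] pointing down, gripper open.
Joint ranges: [-2.73, 2.73], [-0.86, 2.22], [0.23, 2.46], [-1.11, 4.25], [0.08, 2.63], [-2.82, 2.82]. Speed limits (rad/s): [2.79, 2.79, 3.14, 3.14, 3.14, 3.14].

### API

Orientations are given as a unit quaternion [x, y, z, w].
In Python, from rig import status, viewer, manip gives the robot as it stands.
- The arm moves only by the tool move_arm, never from a script. Its argument "moves" is a list of rows, each a list of 3 entries, a list of its own where there are three numbers: the shift along the tool's x, y, z in mm, then the turn about the tool's z in degrees, then the closure, from 0 (fully open) to 1 (shut). In form: [[[x, y, z], turn, gripper], ...]. A call has 1 to 10 rows; each row shifts and turns the commanded pose from where the row before left it, along the tool's axes as they then stand; what a row does not reach is not made up. A row lasts 1/8 s, in which the tool goes at most 62.5 mm and 10.7 degrees, less where a joint would pass 70% of its speed; a pose out of reach is approached as far as the arm can. A call is refused whole if a number of a shift passes 62.5 or a number of a turn 10.7, either way. A call with a gripper value outside its range is refused whole. The fingers move at their own pace and stop on an object; "newtons" is the grip in N (left out, the last holds). Time passes only in rows, so rows that do not move let the fingers close. It gives the time, the measured TCP pose, the force, the opening and the grip force at its end, in the units of the state.
- status.state(): the state, without advancing time (a new reading comes with each control period).
- viewer.get_image(name): name is "side" or "top"; returns the picture (480x640x3 uint8, red, green, blue); there is no depth.
- viewer.get_calibration(name): a dict with "vertical_fov" (degrees; the focal length in pixels is half the picture's height over the tangent of half this angle, whatever the lens; pixels are square), "cx", "cy" (the principal point, pixels), "view" (4x4, takes a point from world to camera coordinates). Camera axes: x right, y down, z forward; pixel columns grow to the right and rows downward; lengths in mm; the calibration is good to about 2 mm. A picture is of the moment at which its call begins. get_calibration takes no time and is no camera call.
- manip.close_job(): hands the job in; it is judged then, once.
The state is a dict: "clock": time; "qpos": joint angles; "joint_vel": joint speeds; "joint_efforts": joint torques, N m; "tcp_pos": TCP position; "eef_rot": TCP orientation; "ft_force": force on the tool from outside, world axes, zero at the start; "torque": the same for the moment, N m; "grip_width": opening from 0.0 (shut) to 1.0 (fully open); "finger_force": force on a finger pad.
Only numpy, scipy, OpenCV 4.12 (cv2) and the standard library are available. Lean on these libraries where they do the work, as an engineer would, in place of code of your own. Each camera call takes 0.05 s, during which the arm holds its last target. There are 200 camera calls.

## Working session

There is one attempt and no reset: what is moved stays moved. The work goes in short steps, Python scripts to look and compute and a tool call to move; the robot and the scene stay as the last step left them, time stands still between calls to the robot, and variables do not carry over. Pictures are saved under pics/ and viewed, at most 10 in all, crops included, and the job is handed in when it is done.

Besides the shell and the picture viewer there is one more tool, called after ">>>" as a command line: name --argument value ..., lists and objects as JSON in quotes. move_arm: Moves the arm, as the interface text tells. Its arguments: {"type":"object","properties":{"moves":{"type":"array","items":{"type":"array"}},"newtons":{"type":"number"}},"required":["moves"]}

```bash
mkdir -p pics; python3 - <<'E'
from rig import status, viewer, manip
import cv2,numpy as np
for n in("top","side"):
    cv2.imwrite(f"pics/{n}0.png",viewer.get_image(n)[:,:,::-1]); c=viewer.get_calibration(n); print(n,c["vertical_fov"],c["cx"],c["cy"],[k for k in c]);print(np.round(c["view"],3).tolist())
s=status.state(); print(s)
E
```

```text
top 57.46577262508404 317.1685248241804 240.56603363034984 ['vertical_fov', 'cx', 'cy', 'view']
[[-0.015, -1.0, -0.002, -62.867], [-0.991, 0.015, -0.135, 553.843], [0.136, -0.0, -0.991, 1199.017], [0.0, 0.0, 0.0, 1.0]]
side 42.12688798308755 328.924493334869 241.58351971993287 ['vertical_fov', 'cx', 'cy', 'view']
[[0.872, -0.49, -0.013, -513.365], [-0.335, -0.576, -0.746, 228.837], [0.358, 0.654, -0.666, 1556.669], [0.0, 0.0, 0.0, 1.0]]
{'clock': 0.1, 'qpos': array([ 9.80510711e-01,  2.07334874e-01,  1.54279579e+00, -3.63523199e-05,
        1.39351705e+00, -1.50509895e-01]), 'joint_vel': array([ 0.0004021 , -0.00175481, -0.00409767, -0.00032166, -0.00019397,
        0.00145107]), 'joint_efforts': array([-2.27969554e-04, -3.71863246e+01, -2.82295471e+01,  6.99604070e-02,
        3.11080681e-02, -2.25597921e-05]), 'tcp_pos': array([244.43172224, 519.68856637, 221.41410978]), 'eef_rot': array([ 2.18116923e-01,  9.75922103e-01, -9.64320683e-04, -3.55276464e-04]), 'ft_force': array([ 0.51821938,  0.42135869, -0.03919792]), 'torque': array([0.00080587, 0.01884778, 0.01690877]), 'finger_force': 0.0, 'grip_width': 1.0011909939819696}
```

View pics/top0.png

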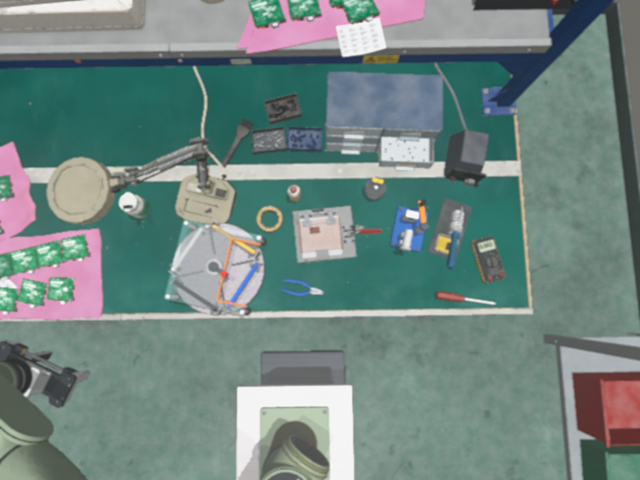

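View pics/side0.png

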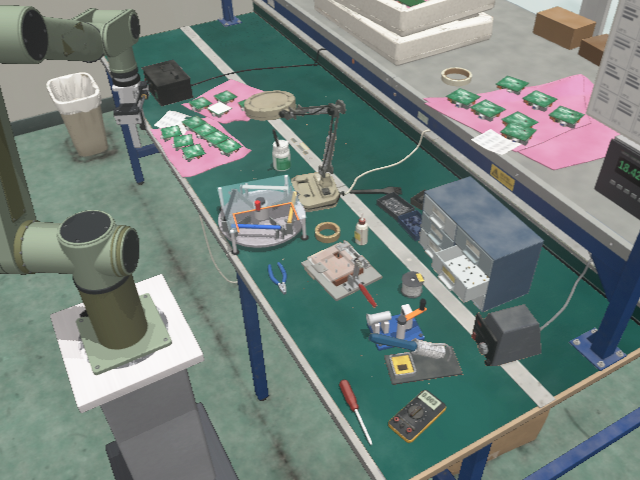

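```bash
cat > h.py <<'E'
import cv2,numpy as np
from rig import status, viewer, manip
def crop(img,boxes,out):
    # boxes (x0,y0,w,h,scale): side-by-side panels, gridded every 10 px
    ps=[]
    for x0,y0,w,h,s in boxes:
        p=cv2.resize(img[y0:y0+h,x0:x0+w],None,fx=s,fy=s,interpolation=cv2.INTER_CUBIC)
        for x in range(-(-x0//10)*10,x0+w,10):
            X=int((x-x0+.5)*s); cv2.line(p,(X,0),(X,5),(0,255,255),1); cv2.putText(p,str(x),(X-9,15),0,.33,(0,255,255),1)
        for y in range(-(-y0//10)*10,y0+h,10):
            Y=int((y-y0+.5)*s); cv2.line(p,(0,Y),(5,Y),(0,255,255),1); cv2.putText(p,str(y),(6,Y+4),0,.33,(0,255,255),1)
        ps.append(p)
    H=max(p.shape[0] for p in ps)
    ps=[cv2.copyMakeBorder(p,0,H-p.shape[0],0,4,0) for p in ps]
    o=np.hstack(ps); assert o.shape[0]<=600 and o.shape[1]<=800,o.shape
    cv2.imwrite(out,o)
def cam(n):
    c=viewer.get_calibration(n); f=240/np.tan(np.radians(c["vertical_fov"]/2)); return f,c["cx"],c["cy"],np.array(c["view"])
def at(n,u,v,z):
    f,cx,cy,V=cam(n); d=V[:3,:3].T@np.array([(u-cx)/f,(v-cy)/f,1]); o=-V[:3,:3].T@V[:3,3]
    return (o+d*(z-o[2])/d[2])
def pix(n,p):
    f,cx,cy,V=cam(n); q=V[:3,:3]@np.array(p)+V[:3,3]; return np.array([cx+f*q[0]/q[2],cy+f*q[1]/q[2]])
E
python3 - <<'E'
from h import *
t=cv2.imread("pics/top0.png"); s=cv2.imread("pics/side0.png")
crop(t,[(162,215,108,106,5),(385,190,50,70,5)],"pics/tc.png")
crop(s,[(212,168,104,86,5),(358,292,52,60,5)],"pics/sc.png")
E
```

```text
(no output)
```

View pics/tc.png

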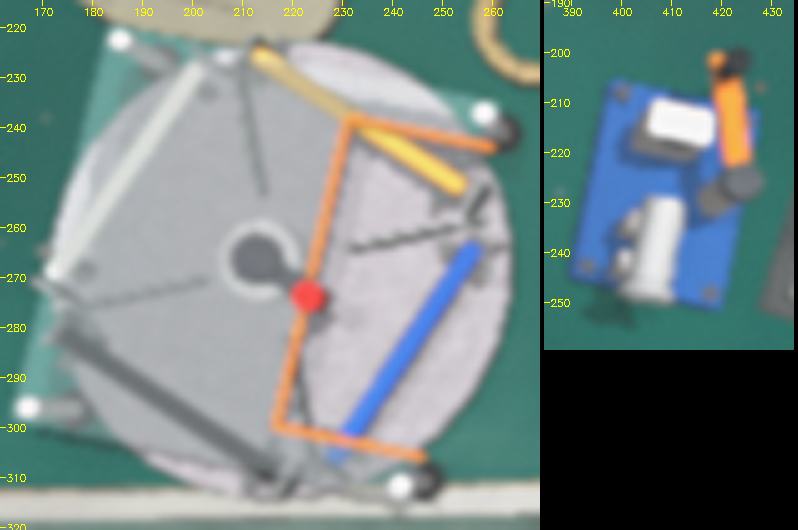

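View pics/sc.png

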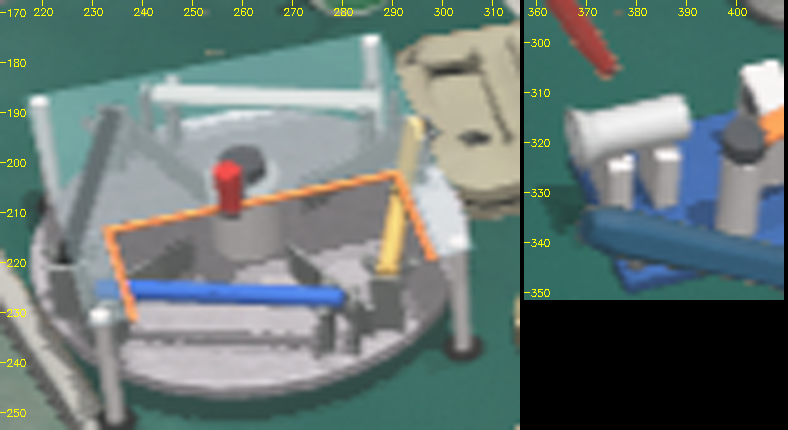

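```bash
cat > fit.py <<'E'
from h import *
from scipy.optimize import least_squares
def fit(obs,x0):
    def r(p):
        c,s=np.cos(p[2]),np.sin(p[2]); o=[]
        for n,u,v,x,y,z in obs: o+=list(pix(n,[p[0]+c*x-s*y,p[1]+s*x+c*y,z])-[u,v])
        return np.array(o)
    R=least_squares(r,x0,loss="soft_l1"); return R.x,np.round(r(R.x).reshape(-1,2),1)
E
python3 - <<'E'
from fit import *
W=82
# carousel frame: -x front. corners: inner x=-30,y=+-85 ; front x=-110
for sg in(1,-1):
    obs=[("top",231.5,239,-30,85*sg,W),("top",217,300.3,-30,-85*sg,W),("top",260.5,244.5,-110,85*sg,W),("top",246,306.3,-110,-85*sg,W),
     ("side",291,202.5,-30,85*sg,W),("side",233,214,-30,-85*sg,W),("side",298.5,219.5,-110,85*sg,W),("side",238,231.5,-110,-85*sg,W)]
    c,r=fit(obs,[500,200,1.3]); print("car",c,np.degrees(c[2]),r.tolist())
    if abs(r).max()<3: C=c
j,r=fit([("top",398.5,206,80,37,12),("top",390,244.5,-40,37,12),("top",420.3,251,-40,-53,12),("top",427.5,212,80,-53,12),("top",424,226,22,-36,88)],[550,-220,-.2]); print("jig",j,np.degrees(j[2]),r.tolist())
k=at("top",223,274,114)[:2]; k2=at("side",257,200.5,114)[:2]; print("knob",k,k2)
for kk in(k,k2): print(np.hypot(*(kk-C[:2])),np.degrees(np.arctan2(*(kk-C[:2])[::-1])))
e=[at("top",213,225.5,66),at("top",254.5,251.5,66)]; m=(e[0]+e[1])/2; print("brass",e,np.linalg.norm(e[0]-e[1]),np.hypot(*(m-[*C[:2],66])[:2]),np.degrees(np.arctan2(*(m[:2]-C[:2])[::-1])), "bar dir",np.degrees(np.arctan2(*(e[1]-e[0])[1::-1])))
e=[at("top",257,263.5,66),at("top",231.5,303,66)]; m=(e[0]+e[1])/2; print("blue",np.linalg.norm(e[0]-e[1]),np.hypot(*(m-[*C[:2],66])[:2]),np.degrees(np.arctan2(*(m[:2]-C[:2])[::-1])), "dir",np.degrees(np.arctan2(*(e[1]-e[0])[1::-1])))
lk=at("top",422,202.5,105)[:2]; c,s=np.cos(j[2]),np.sin(j[2]); print("keeper knob jig",np.array([[c,s],[-s,c]])@(lk-j[:2]))
w=C[:2]-92*np.array([np.cos(C[2]),np.sin(C[2])]); print("window",w)
J=lambda x,y:j[:2]+[c*x-s*y,s*x+c*y]
print("mouth",J(-50,0),"stop",J(40,0),"pivot",J(22,-36))
# tube check
print("side proj mouth",pix("side",[*J(-50,0),60]),"top",pix("top",[*J(-50,0),60]), "pivot side", pix("side",[*J(22,-36),90]))
E
```

```text
car [475.74251308 106.27886721  17.44264287] 999.3898202456014 [[4.6, -0.1], [28.9, 0.6], [-53.4, -0.5], [-29.8, -0.1], [1.8, 2.9], [10.1, 15.9], [-21.7, -27.0], [-10.3, -15.8]]
car [479.27022293 210.31191771   1.35103931] 77.40885016856933 [[-0.0, -0.4], [-0.1, -0.1], [-0.4, 0.0], [0.0, 0.1], [0.1, 0.4], [0.1, 0.2], [-0.5, 0.3], [0.3, 0.3]]
jig [ 5.70366183e+02 -3.24373938e+02 -2.37332756e-01] -13.59816528350385 [[-0.8, -0.8], [-0.5, 0.6], [-0.1, 0.9], [0.5, -0.1], [0.9, -0.6]]
knob [457.58460199 177.25268871] [460.38483117 184.0354151 ]
39.53705574784417 -123.26338036494218
32.359119444740585 -125.70547722545241
brass [array([595.42606307, 217.31111052,  66.        ]), array([521.17758107, 101.83772168,  66.        ])] 137.2841600762972 93.91638692049473 -32.70005991192245 bar dir -122.74069912050871
blue 126.42154685461236 92.51288613620346 -118.659226196162 dir 147.1289035289041
keeper knob jig [ 78.1361598  -13.17535435]
window [459.21491346 120.5244767 ]
mouth [ 521.76775621 -312.61838895] stop [ 609.24492389 -333.77837796] pivot [ 583.28549475 -364.53724723]
side proj mouth [367.93193959 320.30096101] top [404.70491442 249.33198757] pivot side [402.19898707 316.46085501]
```

```bash
cat > plan.py <<'E'
from h import *
from scipy.spatial.transform import Rotation as Ro
def pose():
    s=status.state(); ey=Ro.from_quat(s["eef_rot"]).as_matrix()[:,1]
    return np.array(s["tcp_pos"]),np.degrees(np.arctan2(ey[1],ey[0])),s
def rows(pts,yaws,g,p0=None,a0=None):
    """pts: waypoints for each row (world), yaws: tool-y heading per row (deg)"""
    p,a,s=pose(); p=p if p0 is None else np.array(p0,float); a=a if a0 is None else a0; o=[]
    for q,b in zip(pts,yaws):
        d=np.array(q,float)-p; t=np.radians(a); ey=np.array([np.cos(t),np.sin(t)]); ex=np.array([-ey[1],ey[0]])*-1
        ex=np.array([-np.sin(t),np.cos(t)])  # tool x = y cross z(down)
        sh=[round(float(d[:2]@ex),1),round(float(d[:2]@ey),1),round(float(-d[2]),1)]; tr=round(float(-((b-a+180)%360-180)),1)
        o.append([sh,tr,g]); p=p+np.array([*(ex*sh[0]+ey*sh[1]),-sh[2]]); a-=tr
    print(str(o).replace(" ","")); print("end",p.round(1),round(a,2))
def line(q,b,n,g,**k):
    p,a,_=pose(); p=np.array(k.get("p0",p),float); d=(b-a+180)%360-180; f=np.arange(1,n+1)/n
    rows([p+(np.array(q)-p)*i for i in f],[a+d*i for i in f],g,**k)
E
python3 -c "
from plan import *
print(pose()[:2]); line([457.6,176.7,165],147.1,9,0.57)"
```

```text
(array([244.43172224, 519.68856637, 221.41410978]), np.float64(64.80309261781508))
[[[-37.7,-24.4,6.3],-9.1,0.57],[[-33.3,-30.0,6.2],-9.2,0.57],[[-28.1,-35.0,6.3],-9.1,0.57],[[-22.2,-39.0,6.3],-9.2,0.57],[[-15.6,-42.0,6.2],-9.1,0.57],[[-8.9,-44.0,6.3],-9.2,0.57],[[-1.7,-44.9,6.3],-9.1,0.57],[[5.5,-44.5,6.2],-9.2,0.57],[[12.4,-43.1,6.3],-9.1,0.57]]
end [457.6 176.7 165. ] 147.1
```

>>> move_arm --moves '[[[-37.7,-24.4,6.3],-9.1,0.57],[[-33.3,-30.0,6.2],-9.2,0.57],[[-28.1,-35.0,6.3],-9.1,0.57],[[-22.2,-39.0,6.3],-9.2,0.57],[[-15.6,-42.0,6.2],-9.1,0.57],[[-8.9,-44.0,6.3],-9.2,0.57],[[-1.7,-44.9,6.3],-9.1,0.57],[[5.5,-44.5,6.2],-9.2,0.57],[[12.4,-43.1,6.3],-9.1,0.57],[[0,0,0],0,0.57]]' --newtons 15

```text
clock: 1.35
tcp_pos: [458.6, 175.0, 165.2]
eef_rot: [-0.476, 0.88, 0.0, -0.001]
ft_force: [0.5, 0.8, 0.4]
grip_width: 0.429
finger_force: 0.0
```

```bash
python3 -c "
from plan import *
p=pose();print(p[:2],p[2]['qpos'],p[2]['grip_width'],p[2]['clock']); line([457.6,176.7,111],147.1,3,0.57)
crop(viewer.get_image('side')[:,:,::-1].copy(),[(202,130,110,110,5)],'pics/s1.png')"
```

```text
(array([458.61957734, 175.02981994, 165.20797837]), np.float64(146.82909997236467)) [ 1.88338971e-01  8.55563140e-02  1.80414435e+00 -4.26101476e-04
  1.25345506e+00 -2.37417956e+00] 0.4291386506109516 1.35
[[[-0.3,0.6,18.1],-0.1,0.57],[[-0.3,0.6,18.0],-0.1,0.57],[[-0.2,0.6,18.1],-0.1,0.57]]
end [457.5 176.7 111. ] 147.13
```

View pics/s1.png

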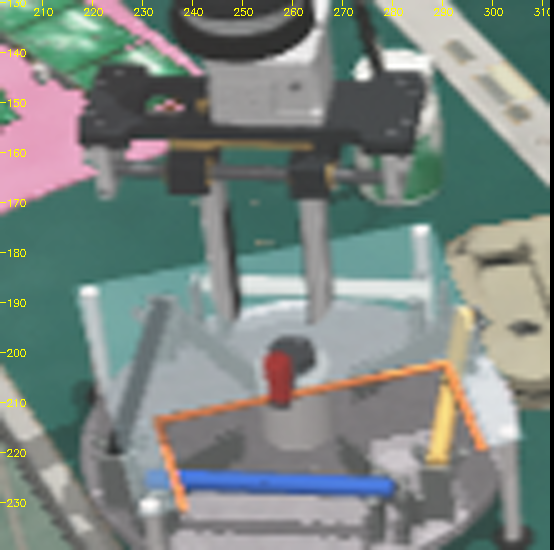

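```bash
python3 -c "
from plan import *
for p in [(458.6,175,148),(457.6,176.7,94),(457.6,176.7,114),(457.6,176.7,88),(479.3,210.3,100)]: print(p,pix('side',p).round(1),pix('top',p).round(1))
t=np.radians(146.8);u=np.array([np.cos(t),np.sin(t),0])
for s in(-20,20): print(pix('side',np.array([458.6,175,148])+s*u))"
```

```text
(458.6, 175, 148) [256.7 192.8] [221.  272.8]
(457.6, 176.7, 94) [257.8 207.7] [224.8 274.4]
(457.6, 176.7, 114) [257.2 202.2] [223.2 274. ]
(457.6, 176.7, 88) [258.  209.4] [225.3 274.6]
(479.3, 210.3, 100) [259.6 197.4] [211.8 266.3]
[263.77978633 193.01402504]
[249.55838082 192.57674869]
```

>>> move_arm --moves '[[[-0.3,0.6,18],-0.1,0.57],[[-0.3,0.6,18],-0.1,0.57],[[-0.2,0.6,18],-0.1,0.57],[[0,0,0],0,0.9],[[0,0,0],0,0.9],[[0,0,0],0,0.9]]' --newtons 15

```text
clock: 2.15
tcp_pos: [457.8, 179.4, 113.1]
eef_rot: [-0.48, 0.877, -0.0, 0.001]
ft_force: [0.8, 1.5, 0.2]
grip_width: 0.16
finger_force: 15.0
```

```bash
python3 -c "
from plan import *
p,a,s=pose();print(p,a,s['clock'],s['grip_width'],s['finger_force'],s['ft_force'])
c=np.array([479.3,210.3]); d=p[:2]-c; r=np.hypot(*d); th=np.degrees(np.arctan2(d[1],d[0])); print(r,th)
ang=th-69.9*np.arange(1,11)/10
rows([[*(c+40*np.array([np.cos(np.radians(t)),np.sin(np.radians(t))])),p[2]] for t in ang],[a-(th-t) for t in ang],0.9)"
```

```text
[457.75279083 179.38190294 113.0681894 ] 147.4225540947465 2.15 0.16002729925003456 15.013317069970071 [0.80056767 1.53702096 0.15480445]
37.68568626247393 -124.87312365090568
[[[1.8,4.9,-0.0],7.0,0.9],[[-0.5,4.9,-0.0],7.0,0.9],[[-0.5,4.8,-0.0],7.0,0.9],[[-0.4,4.9,-0.0],7.0,0.9],[[-0.5,4.8,-0.0],7.0,0.9],[[-0.5,4.9,-0.0],6.9,0.9],[[-0.5,4.9,-0.0],7.0,0.9],[[-0.5,4.8,-0.0],7.0,0.9],[[-0.5,4.9,-0.0],7.0,0.9],[[-0.5,4.8,-0.0],7.0,0.9]]
end [440.6 220.5 113.1] 77.52
```

>>> move_arm --moves '[[[1.8,4.9,0],7.0,0.9],[[-0.5,4.9,0],7.0,0.9],[[-0.5,4.8,0],7.0,0.9],[[-0.4,4.9,0],7.0,0.9],[[-0.5,4.8,0],7.0,0.9],[[-0.5,4.9,0],6.9,0.9],[[-0.5,4.9,0],7.0,0.9],[[-0.5,4.8,0],7.0,0.9],[[-0.5,4.9,0],7.0,0.9],[[-0.5,4.8,0],7.0,0.9]]'

```text
clock: 3.4
tcp_pos: [441.2, 220.3, 113.1]
eef_rot: [0.111, 0.994, 0.0, 0.002]
ft_force: [1.6, -0.8, -1.2]
grip_width: 0.162
finger_force: 15.0
```

>>> move_arm --moves '[[[0,0,0],0,0.9],[[0,0,0],0,0.9]]'

```text
clock: 3.65
tcp_pos: [441.3, 220.4, 113.1]
eef_rot: [0.108, 0.994, 0.001, 0.002]
ft_force: [3.3, 0.9, -0.0]
grip_width: 0.156
finger_force: 15.0
```

```bash
python3 -c "
from plan import *
p,a,s=pose();print(p,a,s['clock'],s['grip_width'],s['finger_force'],s['ft_force'])
d=p[:2]-[479.3,210.3]; print(np.hypot(*d),np.degrees(np.arctan2(d[1],d[0])))
crop(viewer.get_image('side')[:,:,::-1].copy(),[(212,168,100,86,4)],'pics/a.png')
crop(viewer.get_image('top')[:,:,::-1].copy(),[(162,215,110,106,4)],'pics/b.png')
a=cv2.imread('pics/a.png');b=cv2.imread('pics/b.png');o=np.zeros((424,800,3),'u1');o[:a.shape[0],:395]=a[:,:395];o[:b.shape[0],396:800]=b[:,:404];cv2.imwrite('pics/ab.png',o)"
```

```text
[441.26361367 220.38741762 113.06013988] 77.59726418063342 3.65 0.15595099267611903 15.000080864410847 [ 3.2528851   0.89373277 -0.04396428]
39.35127290763148 165.14682984302314
```

View pics/ab.png

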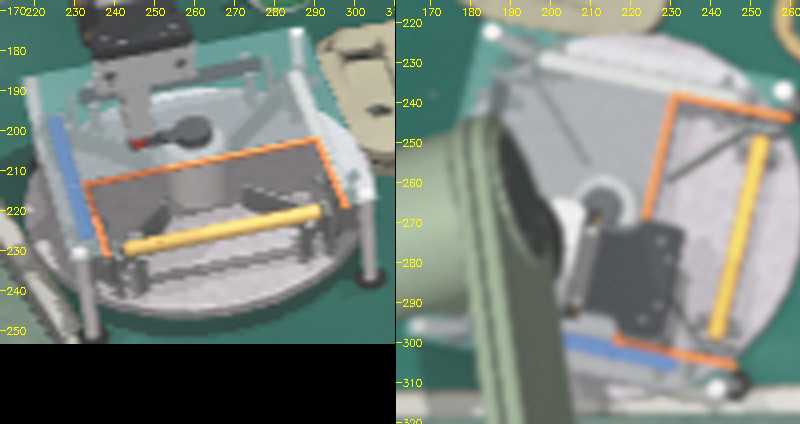

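```bash
python3 -c "
from plan import *
for n,a,b in(('top',(252.5,249),(241.5,298.75)),('side',(291.2,220.2),(243.5,229.2))):
    A=at(n,*a,67);B=at(n,*b,67);m=(A+B)/2;d=A-B; print(n,m[:2],np.linalg.norm(d),np.degrees(np.arctan2(d[1],d[0])))
    dd=m[:2]-[479.3,210.3]; print(np.hypot(*dd),np.degrees(np.arctan2(dd[1],dd[0])))
"
```

```text
top [460.44160207 121.75872806] 138.3301704228814 -12.126481810922503
90.52732189599476 -102.02375388580072
side [461.50788443 125.00558854] 137.19169420289043 -13.578475805569639
87.13033916082291 -101.78273921059625
```

>>> move_arm --moves '[[[0,0,0],0,0.57],[[0,0,0],0,0.57],[[0,0,-25],0,0.57],[[0,0,-25],0,0.57]]'

```text
clock: 4.25
tcp_pos: [438.2, 219.6, 161.5]
eef_rot: [0.109, 0.994, -0.001, -0.002]
ft_force: [-0.3, 0.3, 0.4]
grip_width: 0.427
finger_force: 0.0
```

```bash
python3 -c "
from plan import *
line([423,129.1,140],77.6,3,0.57)"
```

```text
[[[-1.6,-30.6,7.2],-0.0,0.57],[[-1.5,-30.5,7.1],-0.1,0.57],[[-1.5,-30.6,7.2],0.0,0.57]]
end [422.9 129.1 140. ] 77.61
```

>>> move_arm --moves '[[[-1.6,-30.6,7.2],0,0.57],[[-1.5,-30.5,7.1],-0.1,0.57],[[-1.5,-30.6,7.2],0,0.57],[[0,0,0],0,0.57],[[0,0,0],0,0.57]]'

```text
clock: 4.88
tcp_pos: [424.3, 130.0, 140.5]
eef_rot: [0.108, 0.994, 0.0, -0.0]
ft_force: [-0.2, 0.6, 0.8]
grip_width: 0.429
finger_force: 0.0
```

```bash
python3 -c "
from plan import *
print(pose()[:2]);line([423,129.1,65],77.6,4,0.57)"
```

```text
(array([424.33300088, 129.96314325, 140.5319625 ]), np.float64(77.58415181787207))
[[[0.3,-0.3,18.9],-0.0,0.57],[[0.3,-0.3,18.9],-0.0,0.57],[[0.2,-0.2,18.8],-0.0,0.57],[[0.3,-0.3,18.9],-0.0,0.57]]
end [423.  129.1  65. ] 77.58
```

>>> move_arm --moves '[[[0.3,-0.3,18.9],0,0.57],[[0.3,-0.3,18.9],0,0.57],[[0.2,-0.2,18.8],0,0.57],[[0.3,-0.3,18.9],0,0.57],[[0,0,0],0,0.57]]'

```text
clock: 5.5
tcp_pos: [421.9, 129.5, 63.9]
eef_rot: [0.107, 0.994, -0.0, -0.002]
ft_force: [1.0, -1.0, 0.8]
grip_width: 0.427
finger_force: 0.0
```

>>> move_arm --moves '[[[0,0,0],0,0.95],[[0,0,0],0,0.95],[[0,0,0],0,0.95]]' --newtons 30

```text
clock: 5.88
tcp_pos: [423.8, 128.9, 65.8]
eef_rot: [0.108, 0.994, 0.0, 0.001]
ft_force: [0.4, 0.6, 0.7]
grip_width: 0.146
finger_force: 1.7
```

>>> move_arm --moves '[[[0,0,0],0,0.95],[[0,0,0],0,0.95],[[0,0,-10],0,0.95],[[0,0,-20],0,0.95],[[0,0,-30],0,0.95],[[0,0,-30],0,0.95],[[0,0,0],0,0.95]]' --newtons 30

```text
clock: 6.75
tcp_pos: [424.6, 128.4, 157.2]
eef_rot: [0.108, 0.994, -0.0, 0.002]
ft_force: [0.1, 0.3, -0.8]
grip_width: 0.117
finger_force: 30.0
```

```bash
python3 -c "
from plan import *
p,a,s=pose();print(p,a,s['clock'],s['grip_width'],s['finger_force'])
S=viewer.get_image('side')[:,:,::-1].copy();T=viewer.get_image('top')[:,:,::-1].copy();cv2.imwrite('pics/S2.png',S);cv2.imwrite('pics/T2.png',T)
crop(S,[(212,150,100,100,4)],'pics/a.png')
crop(T,[(172,215,98,106,4)],'pics/b.png')
a=cv2.imread('pics/a.png')[:,:400];b=cv2.imread('pics/b.png')[:,:392];o=np.zeros((424,800,3),'u1');o[:a.shape[0],:400]=a;o[:b.shape[0],404:796]=b;cv2.imwrite('pics/ab2.png',o)"
```

```text
[424.62925846 128.38779098 157.16348132] 77.5995742248091 6.75 0.11670459037900424 29.998035728931427
```

View pics/ab2.png

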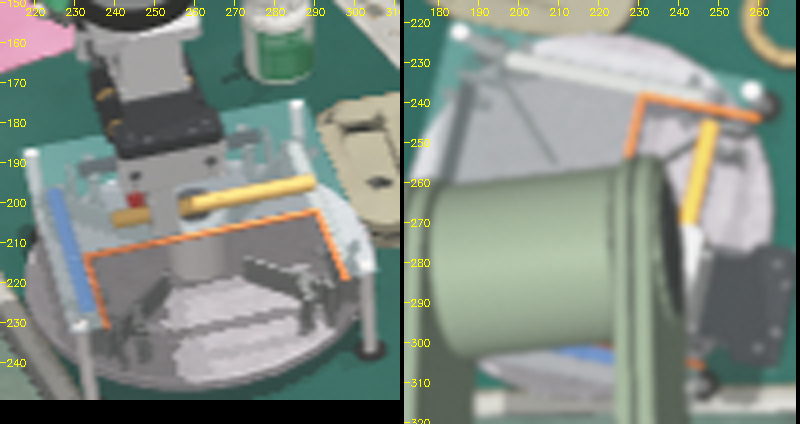

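```bash
python3 -c "
from plan import *
for z in(150,155,160,165,170): print(z,at('top',248.5,245,z)[:2].round(1),at('side',290.2,195.2,z)[:2].round(1),at('side',240,204.25,z)[:2].round(1))
t=np.radians(77.6-90);u=np.array([np.cos(t),np.sin(t)]);p=np.array([424.6,128.4]);print('pred nose',p+108*u,'tail',p-32*u)
print(pix('side',[*(p+108*u),159]),pix('side',[*(p-32*u),159]),pix('top',[*(p+108*u),159]))
"
```

```text
150 [528.6 105.2] [533.4 115.5] [397.1 148.5]
155 [528.  104.4] [530.7 109.6] [395.1 142.4]
160 [527.3 103.6] [528.  103.6] [393.  136.3]
165 [526.7 102.8] [525.3  97.6] [391.  130.2]
170 [526.1 102. ] [522.6  91.7] [388.9 124. ]
pred nose [530.08060606 105.20858467] tail [393.34648709 135.27153047]
[290.63760475 194.94840529] [240.30395776 204.70479066] [247.94458637 243.9892377 ]
```

```bash
python3 -c "
from plan import *
j=[570.37,-324.37];c,s=np.cos(-.2373),np.sin(-.2373);M=np.array([[c,s],[-s,c]])
for n,u,v,z in(('top',408.3,229.5,70),('top',405.1,249.1,72),('top',411.9,214.1,67),('side',368.1,318.9,60),('top',424,226,80),('side',401.7,319.5,80)): print(n,u,v,(M@(at(n,u,v,z)[:2]-j)).round(1))
line([379,-278,160],76.4,10,0.95)"
```

```text
top 408.3 229.5 [4.7 2.7]
top 405.1 249.1 [-51.    1.1]
top 411.9 214.1 [50.   0.9]
side 368.1 318.9 [-48.2   4.1]
top 424 226 [ 21.6 -35.6]
side 401.7 319.5 [ 21.2 -36.5]
[[[-4.5,-40.6,-0.6],0.1,0.95],[[-4.6,-40.6,-0.5],0.1,0.95],[[-4.6,-40.6,-0.6],0.2,0.95],[[-4.8,-40.6,-0.6],0.1,0.95],[[-4.9,-40.6,-0.6],0.1,0.95],[[-4.9,-40.5,-0.5],0.1,0.95],[[-5.0,-40.6,-0.6],0.1,0.95],[[-5.0,-40.5,-0.6],0.2,0.95],[[-5.3,-40.5,-0.6],0.1,0.95],[[-5.2,-40.6,-0.5],0.1,0.95]]
end [ 379. -278.  160.] 76.39
```

>>> move_arm --moves '[[[-4.5,-40.6,-0.6],0.1,0.95],[[-4.6,-40.6,-0.5],0.1,0.95],[[-4.6,-40.6,-0.6],0.2,0.95],[[-4.8,-40.6,-0.6],0.1,0.95],[[-4.9,-40.6,-0.6],0.1,0.95],[[-4.9,-40.5,-0.5],0.1,0.95],[[-5.0,-40.6,-0.6],0.1,0.95],[[-5.0,-40.5,-0.6],0.2,0.95],[[-5.3,-40.5,-0.6],0.1,0.95],[[-5.2,-40.6,-0.5],0.1,0.95]]'

```text
clock: 8.1
tcp_pos: [378.2, -277.8, 158.5]
eef_rot: [0.119, 0.993, 0.001, -0.002]
ft_force: [-0.6, -0.5, -1.6]
grip_width: 0.119
finger_force: 30.0
```

```bash
python3 -c "
from plan import *
print(pose()[:2]);line([379,-277.2,58],76.4,4,0.95)"
```

```text
(array([ 378.19516661, -277.80989162,  158.46081448]), np.float64(76.37851485345958))
[[[-0.2,0.2,25.1],-0.0,0.95],[[-0.1,0.2,25.1],-0.0,0.95],[[-0.2,0.2,25.1],-0.0,0.95],[[-0.1,0.2,25.2],-0.0,0.95]]
end [ 379.  -277.2   58. ] 76.38
```

>>> move_arm --moves '[[[-0.2,0.2,25.1],0,0.95],[[-0.1,0.2,25.1],0,0.95],[[-0.2,0.2,25.1],0,0.95],[[-0.1,0.2,25.2],0,0.95],[[0,0,0],0,0.95],[[0,0,0],0,0.95]]'

```text
clock: 8.85
tcp_pos: [380.3, -276.7, 60.0]
eef_rot: [0.118, 0.993, 0.0, -0.001]
ft_force: [-0.4, -0.2, 0.3]
grip_width: 0.118
finger_force: 30.0
```

```bash
python3 -c "
from plan import *
p,a,s=pose();print(p,a,s['clock'],s['grip_width'],s['finger_force'])
S=viewer.get_image('side')[:,:,::-1].copy();T=viewer.get_image('top')[:,:,::-1].copy();cv2.imwrite('pics/S3.png',S);cv2.imwrite('pics/T3.png',T)
crop(S,[(325,290,88,66,5)],'pics/a.png')
crop(T,[(380,190,60,110,5)],'pics/b.png')
a=cv2.imread('pics/a.png');b=cv2.imread('pics/b.png');o=np.zeros((555,800,3),'u1');o[:a.shape[0],:a.shape[1]]=a;o[:b.shape[0],450:450+b.shape[1]]=b;cv2.imwrite('pics/ab3.png',o)"
```

```text
[ 380.33085679 -276.74978028   59.95553403] 76.40231741999452 8.85 0.11843382198817902 29.999477863311768
```

View pics/ab3.png

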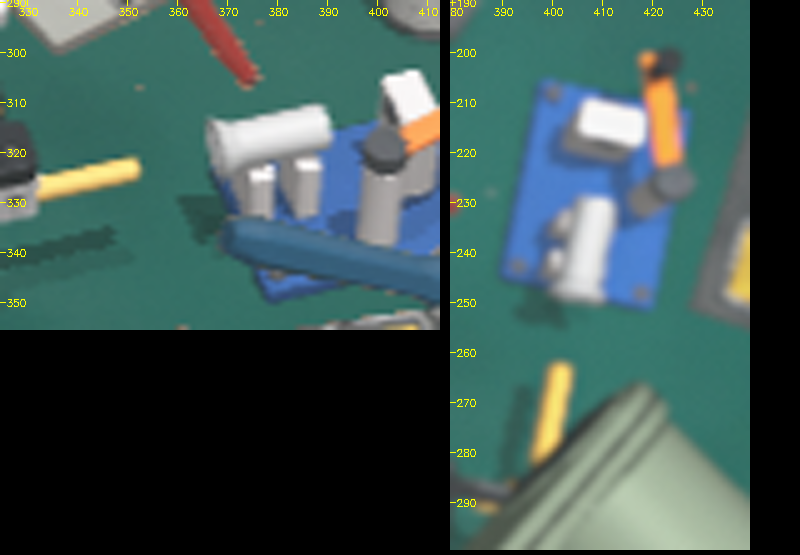

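```bash
cat > tri.py <<'E'
from h import *
from scipy.optimize import least_squares
def tri(t,s,x0=(500,-300,60)):
    r=lambda p:np.r_[pix('top',p)-t,pix('side',p)-s]
    R=least_squares(r,x0); return R.x.round(1),R.fun.round(2)
E
python3 -c "
from tri import *
print('mouth',tri((404.9,248.7),(367.7,318.3)))
u=np.array([.972,-.235]);p=np.array([380.3,-276.7]);n=[*(p+107*u),62];print('nose pred',n,pix('top',n),pix('side',n))
g=lambda x,y:(380+(x-450)/5-.5,190+y/5-.5)
h=lambda x,y:(325+x/5-.5,290+y/5-.5)
print('nose tri',tri(g(563,364),h(135,168)))
# tube: axis via side and top edges
print('exit',tri(g(598,200),h(322,125)), 'stop top centre',tri(g(615,117),h(409,88)),'pivot top',tri(g(675,183),h(385,146)),'kknob',tri(g(668,62),h(440,100)))
"
```

```text
mouth (array([ 522.1, -311.7,   66.3]), array([-0.09,  0.25,  0.22, -0.05]))
nose pred [np.float64(484.304), np.float64(-301.84499999999997), 62] [401.49680683 262.84454478] [352.27286466 322.73621768]
nose tri (array([ 483.6, -302.6,   62.4]), array([-0.29,  0.77,  0.7 , -0.15]))
exit (array([ 574.8, -325.6,   64.2]), array([-0.23,  0.6 ,  0.54, -0.14])) stop top centre (array([ 618.9, -334.5,   75. ]), array([-0.28,  0.73,  0.66, -0.19])) pivot top (array([ 582. , -364.6,   82.9]), array([-0.03,  0.08,  0.07, -0.02])) kknob (array([ 633.5, -356.9,   84.8]), array([-2.17,  5.7 ,  5.12, -1.58]))
```

```bash
python3 -c "
from plan import *
P=[]
for i in range(12):
    viewer.get_image('side');p,a,s=pose();P.append([*p,a,*s['ft_force']])
P=np.array(P);print(P.mean(0).round(2),P.std(0).round(2))
m=P.mean(0); u=np.array([.972,-.235]);v=np.array([.235,.972]); j=np.array([521.8,-312.6])
print('along to mouth from nose',(j-m[:2])@u-107,'lateral (bar minus jig)',(m[:2]-j)@v)"
```

```text
[ 3.8095e+02 -2.7726e+02  6.0750e+01  7.6400e+01 -4.0000e-02 -1.1000e-01
 -9.3000e-01] [0.22 0.24 0.35 0.   0.31 0.37 0.47]
along to mouth from nose 38.211676514972766 lateral (bar minus jig) 1.2457157853429375
```

>>> move_arm --moves '[[[-12,0,1.7],0,0.95],[[-12,0,0],0,0.95],[[-8,0,0],0,0.95],[[-6,0,0],0,0.95],[[-6,0,0],0,0.95],[[-6,0,0],0,0.95],[[0,0,0],0,0.95]]'

```text
clock: 10.42
tcp_pos: [429.7, -288.9, 58.6]
eef_rot: [0.118, 0.993, -0.0, 0.0]
ft_force: [-0.4, 0.2, -1.1]
grip_width: 0.118
finger_force: 30.0
```

```bash
python3 -c "
from plan import *
P=[]
for i in range(6):
    viewer.get_image('top');p,a,s=pose();P.append([*p,a,*s['ft_force'],*s['torque']])
P=np.array(P);print(P.mean(0).round(2),P.std(0).round(2),s['grip_width'])"
```

```text
[ 4.2910e+02 -2.8863e+02  5.8500e+01  7.6400e+01 -2.0000e-02  2.7000e-01
 -6.9000e-01  1.0000e-02  1.0000e-02 -2.0000e-02] [0.12 0.04 0.03 0.01 0.29 0.25 0.56 0.01 0.02 0.03] 0.11873555256724762
```

>>> move_arm --moves '[[[-8,0,0],0,0.95],[[-8,0,0],0,0.95],[[-8,0,0],0,0.95],[[-8,0,0],0,0.95],[[-8,0,0],0,0.95],[[-8,0,0],0,0.95],[[-8,0,0],0,0.95],[[-6,0,0],0,0.95],[[-4,0,0],0,0.95],[[0,0,0],0,0.95]]'

```text
clock: 11.98
tcp_pos: [493.6, -304.3, 58.5]
eef_rot: [0.118, 0.993, -0.0, -0.0]
ft_force: [-0.0, -0.3, -0.7]
grip_width: 0.119
finger_force: 30.0
```

```bash
python3 -c "
from plan import *
P=[]
for i in range(6):
    viewer.get_image('top');p,a,s=pose();P.append([*p,a,*s['ft_force'],*s['torque']])
P=np.array(P);m=P.mean(0);print(m.round(2),s['grip_width']); print('nose to stop',90+(np.array([521.8,-312.6])-m[:2])@[.972,-.235]-107)"
```

```text
[ 4.9320e+02 -3.0414e+02  5.8470e+01  7.6400e+01  3.0000e-02  1.2000e-01
 -7.4000e-01  3.0000e-02  4.0000e-02  0.0000e+00] 0.11485834543237504
nose to stop 12.787313636720228
```

>>> move_arm --moves '[[[-2,0,0],0,0.95],[[-2,0,0],0,0.95],[[-2,0,0],0,0.95],[[-1.5,0,0],0,0.95],[[-1.5,0,0],0,0.95],[[-1,0,0],0,0.95],[[-1,0,0],0,0.95],[[0,0,0],0,0.95]]'

```text
clock: 13.28
tcp_pos: [504.2, -306.9, 58.5]
eef_rot: [0.118, 0.993, -0.0, 0.0]
ft_force: [-0.6, 0.5, -2.1]
grip_width: 0.118
finger_force: 30.0
```

>>> move_arm --moves '[[[-1,0,0],0,0.95],[[-1,0,0],0,0.95]]'

```text
clock: 13.52
tcp_pos: [506.1, -307.3, 58.6]
eef_rot: [0.118, 0.993, -0.0, 0.0]
ft_force: [0.0, 0.3, -0.5]
grip_width: 0.115
finger_force: 30.0
```

>>> move_arm --moves '[[[-1,0,0],0,0.95],[[-1,0,0],0,0.95]]'

```text
clock: 13.78
tcp_pos: [506.3, -307.1, 57.8]
eef_rot: [0.118, 0.993, 0.001, -0.002]
ft_force: [-5.2, -0.3, -1.0]
grip_width: 0.118
finger_force: 30.0
```

>>> move_arm --moves '[[[-1,0,0],0,0.95],[[-0.5,0,0],0,0.95],[[0,0,0],0,0.95]]'

```text
clock: 14.15
tcp_pos: [506.4, -307.0, 57.4]
eef_rot: [0.118, 0.993, 0.001, -0.004]
ft_force: [-8.6, 1.2, 1.8]
grip_width: 0.12
finger_force: 30.0
```

>>> move_arm --moves '[[[0.8,0,0],0,0.95],[[0,0,0],0,0.8],[[0,0,0],0,0.65],[[0,0,0],0,0.65],[[0,0,-25],0,0.65],[[0,0,-25],0,0.65],[[30,0,0],0,0.8],[[30,0,0],0,1],[[0,0,25],0,1],[[0,0,25],0,1]]'

```text
clock: 15.4
tcp_pos: [451.0, -294.5, 59.0]
eef_rot: [0.119, 0.993, -0.001, 0.001]
ft_force: [0.0, -0.9, -0.1]
grip_width: 0.006
finger_force: 0.0
```

```bash
python3 -c "
from plan import *
P=[]
for i in range(4):
    S=viewer.get_image('side')[:,:,::-1].copy();T=viewer.get_image('top')[:,:,::-1].copy();p,a,s=pose();P.append([*p,a,*s['ft_force'],*s['torque']])
P=np.array(P);m=P.mean(0);print(m.round(2),s['grip_width']); print('TCP ahead of mouth',(m[:2]-np.array([521.8,-312.6]))@[.972,-.235])
crop(S,[(325,290,88,66,5)],'pics/a.png')
crop(T,[(380,190,60,110,5)],'pics/b.png')
a=cv2.imread('pics/a.png');b=cv2.imread('pics/b.png');o=np.zeros((555,800,3),'u1');o[:a.shape[0],:a.shape[1]]=a;o[:b.shape[0],450:450+b.shape[1]]=b;cv2.imwrite('pics/ab4.png',o)"
```

```text
[ 4.5051e+02 -2.9384e+02  5.8660e+01  7.6410e+01 -4.0000e-02  3.6000e-01
 -1.0000e-02  2.0000e-02 -1.0000e-02  2.0000e-02] 0.005578578354527028
TCP ahead of mouth -73.70493166874525
```

View pics/ab4.png

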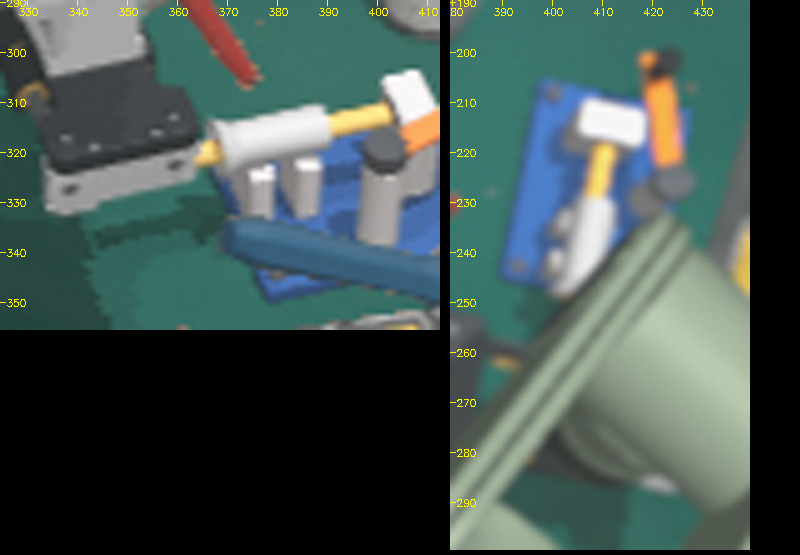

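>>> move_arm --moves '[[[-5,0,0],0,1],[[-4,0,0],0,1],[[-2,0,0],0,1],[[-1,0,0],0,1],[[-1,0,0],0,1],[[0,0,0],0,1]]'

```text
clock: 16.55
tcp_pos: [463.0, -296.8, 58.5]
eef_rot: [0.118, 0.993, 0.0, -0.0]
ft_force: [-0.9, 0.6, 0.2]
grip_width: 0.004
finger_force: 0.0
```

>>> move_arm --moves '[[[-1,0,0],0,1],[[-1,0,0],0,1]]'

```text
clock: 16.8
tcp_pos: [463.9, -297.0, 58.3]
eef_rot: [0.118, 0.993, 0.0, -0.001]
ft_force: [-4.0, 0.1, 1.7]
grip_width: 0.004
finger_force: 1.9
```

>>> move_arm --moves '[[[-1,0,0],0,1],[[-1,0,0],0,1]]'

```text
clock: 17.05
tcp_pos: [464.1, -296.9, 57.8]
eef_rot: [0.118, 0.993, 0.001, -0.003]
ft_force: [-9.5, 1.6, 2.7]
grip_width: 0.006
finger_force: 4.3
```

```bash
python3 -c "
from tri import *
from plan import *
S=viewer.get_image('side');T=viewer.get_image('top')
j=np.array([570.37,-324.37]);c,s=np.cos(-.2373),np.sin(-.2373);R=np.array([[c,-s],[s,c]])
for th in(0,.2,.35):
  k=j+R@(np.array([22,-36])+62*np.array([np.cos(th),np.sin(th)])); print(th,k,pix('side',[*k,105]),pix('top',[*k,105]))
for n,I,(x,y) in(('side',S,(428,313)),('top',T,(423,202))):
  B=I[y-14:y+14,x-14:x+14]; d=(B.max(2)<85); N,l,st,ce=cv2.connectedComponentsWithStats(d.astype('u1')); 
  print(n,[(st[i,4],(ce[i]+[x-14,y-14]).round(1),(st[i,:2]+[x-14,y-14]),st[i,2:4]) for i in range(1,N) if st[i,4]>8])
k=at('top',423.1,201.5,105)[:2];print(k,R.T@(k-j)-[22,-36])
print('drawer front',at('top',380,165,0),at('top',355,160,0))
P=[]
p,a,s=pose();print(p,a)"
```

```text
0 [ 643.55315395 -379.10779296] [427.32234195 306.60729523] [430.71484805 202.24976711]
0.2 [ 645.24750266 -366.84494941] [424.83561696 303.00960867] [426.14492615 201.70215173]
0.35 [ 644.89730423 -357.56026773] [422.41137446 300.56642934] [422.71456149 201.87925348]
side [(np.int32(56), array([422.2, 303.7]), array([420, 299]), array([ 6, 11], dtype=int32))]
top [(np.int32(20), array([422.8, 202.2]), array([420, 200]), array([6, 5], dtype=int32))]
[ 645.92787898 -358.65039856] [59.49906939 20.44234944]
drawer front [ 782.60339334 -261.60720781    0.        ] [ 799.15783191 -187.49804981    0.        ]
[ 464.04443178 -296.88226503   57.72445783] 76.42752585121502
```

>>> move_arm --moves '[[[8,0,0],0,1],[[0,0,-30],0,0.8],[[0,0,-40],0,0.57],[[0,0,-20],0,0.57],[[0,0,0],0,0.57]]'

```text
clock: 17.77
tcp_pos: [460.8, -297.2, 150.9]
eef_rot: [0.118, 0.993, -0.002, 0.003]
ft_force: [0.6, -0.1, 0.3]
grip_width: 0.394
finger_force: 0.0
```

```bash
python3 -c "
from plan import *
p,a,_=pose(); f=np.arange(1,17)/16; q=np.array([645,-358,150])
rows([p+(q-p)*i for i in f],[a-160.5*i for i in f],0.57)"
```

```text
[[[-12.1,-1.0,0.1],10.0,0.57],[[-12.1,1.1,0.0],10.1,0.57],[[-11.6,3.3,0.1],10.0,0.57],[[-11.0,5.2,0.0],10.0,0.57],[[-9.9,7.0,0.1],10.1,0.57],[[-8.5,8.6,0.0],10.0,0.57],[[-6.8,10.0,0.1],10.0,0.57],[[-5.0,11.1,0.0],10.1,0.57],[[-3.0,11.7,0.1],10.0,0.57],[[-1.0,12.1,0.1],10.0,0.57],[[1.2,12.1,0.0],10.0,0.57],[[3.3,11.7,0.1],10.1,0.57],[[5.2,10.9,0.0],10.0,0.57],[[7.1,9.8,0.1],10.0,0.57],[[8.7,8.5,0.0],10.1,0.57],[[10.0,6.8,0.1],10.0,0.57]]
end [ 645. -358.  150.] -84.1
```

>>> move_arm --moves '[[[-12.1,-1.0,0],10.0,0.57],[[-12.1,1.1,0],10.1,0.57],[[-11.6,3.3,0],10.0,0.57],[[-11.0,5.2,0],10.0,0.57],[[-9.9,7.0,0],10.1,0.57],[[-8.5,8.6,0],10.0,0.57],[[-6.8,10.0,0],10.0,0.57],[[-5.0,11.1,0],10.1,0.57]]'

```text
clock: 18.77
tcp_pos: [551.0, -325.8, 146.4]
eef_rot: [0.733, 0.68, 0.0, -0.001]
ft_force: [-0.4, -0.3, 0.6]
grip_width: 0.432
finger_force: 0.0
```

>>> move_arm --moves '[[[-3.0,11.7,0.1],10.0,0.57],[[-1.0,12.1,0.1],10.0,0.57],[[1.2,12.1,0],10.0,0.57],[[3.3,11.7,0.1],10.1,0.57],[[5.2,10.9,0],10.0,0.57],[[7.1,9.8,0.1],10.0,0.57],[[8.7,8.5,0],10.1,0.57],[[10.0,6.8,0.1],10.0,0.57],[[0,0,0],0,0.57],[[0,0,0],0,0.57]]'

```text
clock: 20.02
tcp_pos: [642.5, -356.3, 146.6]
eef_rot: [0.999, 0.053, -0.001, -0.001]
ft_force: [0.8, -0.2, -0.1]
grip_width: 0.429
finger_force: 0.0
```

```bash
python3 -c "
from plan import *
P=[]
for i in range(6):
    viewer.get_image('top');p,a,s=pose();P.append([*p,a])
m=np.mean(P,0);print(m,s['qpos'])
f=np.arange(1,4)/3;q=np.array([645,-358,101.5]);rows([m[:3]+(q-m[:3])*i for i in f],[-84.1]*3,.57,p0=m[:3],a0=m[3])"
```

```text
[ 642.87545508 -356.60046682  147.75986533  -84.04035005] [-6.23966530e-01  5.99887715e-01  1.15758865e+00  9.08130402e-06
  1.38399172e+00  8.43427119e-01]
[[[0.7,0.5,15.4],0.1,0.57],[[0.6,0.6,15.4],-0.0,0.57],[[0.7,0.5,15.5],-0.0,0.57]]
end [ 645.  -358.   101.5] -84.14
```

>>> move_arm --moves '[[[0.7,0.5,15.4],0,0.57],[[0.6,0.6,15.4],0,0.57],[[0.7,0.5,15.4],0,0.57],[[0,0,0],0,0.57],[[0,0,0],0,0.95],[[0,0,0],0,0.95],[[0,0,0],0,0.95],[[0,0,0],0,0.95]]' --newtons 12

```text
clock: 21.32
tcp_pos: [646.0, -358.5, 102.8]
eef_rot: [0.999, 0.051, 0.001, 0.001]
ft_force: [-0.3, -1.1, 1.3]
grip_width: 0.151
finger_force: 12.0
```

```bash
python3 -c "
from plan import *
P=[]
for i in range(6):
    viewer.get_image('top');p,a,s=pose();P.append([*p,a])
m=np.mean(P,0);print(m,s['grip_width'],s['finger_force'],s['ft_force'])
j=np.array([570.37,-324.37]);c,sn=np.cos(-.2373),np.sin(-.2373);R=np.array([[c,-sn],[sn,c]])
d=R.T@(m[:2]-j)-[22,-36];th=np.degrees(np.arctan2(d[1],d[0]));print(np.hypot(*d),th)
n=14;ang=th+(93.5-th)*np.arange(1,n+1)/n;r=np.hypot(*d)
rr=r+(62-r)*np.minimum(1,np.arange(1,n+1)/5)
rows([[*(j+R@(np.array([22,-36])+q*np.array([np.cos(np.radians(t)),np.sin(np.radians(t))]))),m[2]] for t,q in zip(ang,rr)],[m[3]+t-th for t in ang],.95,p0=m[:3],a0=m[3])"
```

```text
[ 645.95165838 -358.52121366  102.75869031  -84.09830864] 0.15218586666684866 12.00037142552901 [-0.07174184  0.21881897  4.29882805]
62.94874877446139 19.07644778586341
[[[-0.4,-5.8,-0.0],-5.3,0.95],[[-0.4,-5.8,-0.0],-5.3,0.95],[[-0.4,-5.8,-0.0],-5.3,0.95],[[-0.5,-5.8,-0.0],-5.4,0.95],[[-0.4,-5.7,-0.0],-5.3,0.95],[[-0.2,-5.8,-0.0],-5.3,0.95],[[-0.2,-5.7,-0.0],-5.3,0.95],[[-0.3,-5.8,-0.0],-5.3,0.95],[[-0.2,-5.7,-0.0],-5.3,0.95],[[-0.2,-5.7,-0.0],-5.4,0.95],[[-0.2,-5.8,-0.0],-5.3,0.95],[[-0.3,-5.7,-0.0],-5.3,0.95],[[-0.2,-5.8,-0.0],-5.3,0.95],[[-0.2,-5.7,-0.0],-5.3,0.95]]
end [ 594.2 -303.5  102.8] -9.7
```

>>> move_arm --moves '[[[-0.4,-5.8,0],-5.3,0.95],[[-0.4,-5.8,0],-5.3,0.95],[[-0.4,-5.8,0],-5.3,0.95],[[-0.5,-5.8,0],-5.4,0.95],[[-0.4,-5.7,0],-5.3,0.95],[[-0.2,-5.8,0],-5.3,0.95],[[-0.2,-5.7,0],-5.3,0.95],[[-0.3,-5.8,0],-5.3,0.95],[[-0.2,-5.7,0],-5.3,0.95],[[-0.2,-5.7,0],-5.4,0.95]]'

```text
clock: 22.88
tcp_pos: [616.5, -310.3, 102.8]
eef_rot: [0.869, 0.495, 0.002, 0.0]
ft_force: [3.0, 1.3, 3.4]
grip_width: 0.156
finger_force: 12.0
```

>>> move_arm --moves '[[[-0.2,-5.8,0],-5.3,0.95],[[-0.3,-5.7,0],-5.3,0.95],[[-0.2,-3,0],-2.5,0.95],[[0,-1.5,0],-1.3,0.95],[[0,0,0],0,0.95]]'

```text
clock: 23.5
tcp_pos: [601.5, -303.5, 102.7]
eef_rot: [0.801, 0.599, 0.001, -0.0]
ft_force: [1.6, 5.5, 5.8]
grip_width: 0.154
finger_force: 12.0
```

>>> move_arm --moves '[[[0,-1,0],-1,0.95],[[0,-1,0],-1,0.95],[[0,-1,0],-1,0.95],[[0,0,0],0,0.95]]'

```text
clock: 24.0
tcp_pos: [598.6, -302.7, 102.7]
eef_rot: [0.785, 0.619, 0.001, -0.0]
ft_force: [2.9, 4.0, 5.7]
grip_width: 0.153
finger_force: 12.0
```

>>> move_arm --moves '[[[0,-1,0],-1,0.95],[[0,-1,0],0,0.95],[[0,0,0],0,0.95]]'

```text
clock: 24.38
tcp_pos: [597.7, -302.5, 102.7]
eef_rot: [0.78, 0.626, 0.002, 0.001]
ft_force: [5.2, 3.8, 3.7]
grip_width: 0.151
finger_force: 12.0
```

>>> move_arm --moves '[[[0,-1,0],0,0.95],[[0,-1,0],0,0.95],[[0,0,0],0,0.95]]'

```text
clock: 24.75
tcp_pos: [597.5, -302.5, 102.8]
eef_rot: [0.78, 0.626, 0.003, 0.003]
ft_force: [9.7, 4.1, 0.9]
grip_width: 0.156
finger_force: 12.0
```

>>> move_arm --moves '[[[0,1,0],0,0.95],[[0,0,0],0,0.8],[[0,0,0],0,0.55],[[0,0,0],0,0.55],[[0,0,-20],0,0.55],[[0,0,-40],0,0.55],[[0,0,-40],0,0.55],[[0,-60,0],0,0.55],[[0,-60,0],0,0.55],[[0,-60,0],0,0.55]]'

```text
clock: 26.0
tcp_pos: [417.3, -264.6, 203.4]
eef_rot: [0.78, 0.626, -0.0, 0.001]
ft_force: [0.7, -1.4, 0.7]
grip_width: 0.446
finger_force: 0.0
```

>>> move_arm --moves '[[[60,0,0],0,0.55],[[60,0,0],0,0.55],[[60,0,0],0,0.55],[[0,0,0],0,0.55]]'

```text
clock: 26.5
tcp_pos: [458.3, -85.7, 203.3]
eef_rot: [0.778, 0.628, 0.001, 0.001]
ft_force: [-0.1, -0.6, -0.2]
grip_width: 0.451
finger_force: 0.0
```

```bash
python3 -c "
from plan import *
p,a,s=pose();print(p,a,s['clock'],s['ft_force'])
S=viewer.get_image('side')[:,:,::-1].copy();T=viewer.get_image('top')[:,:,::-1].copy()
cv2.imwrite('pics/S5.png',S)
crop(S,[(355,290,70,60,6)],'pics/a.png')
crop(T,[(380,190,60,75,6)],'pics/b.png')
a=cv2.imread('pics/a.png');b=cv2.imread('pics/b.png');o=np.zeros((600,800,3),'u1');o[:a.shape[0],:a.shape[1]]=a;o[:b.shape[0],430:430+b.shape[1]]=b
m=cv2.resize(S[150:270,200:340],None,fx=1.8,fy=1.8);o[370:370+m.shape[0],:m.shape[1]]=m;cv2.imwrite('pics/ab5.png',o)"
```

```text
[458.28210202 -85.69301587 203.27336668] -12.141390081143303 26.5 [-0.14962596 -0.61392066 -0.2099985 ]
```

View pics/ab5.png

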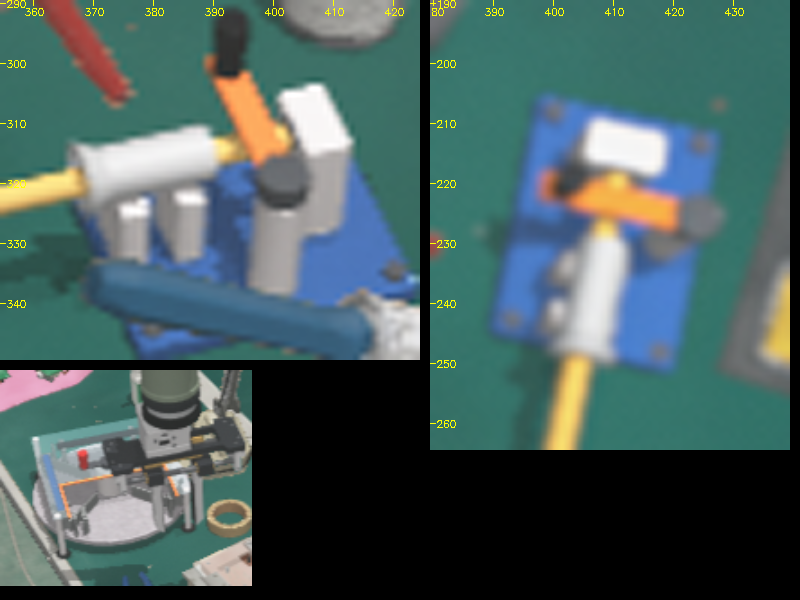

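```bash
python3 -c "
from rig import manip
print(manip.close_job())"
```

```text
the job is handed in; nothing more can be done
None
```

The job is handed in at about 27 s: the brass bar is fed through the tube with its nose pressed up to the stop block, the keeper lever is swung across it to its end stop and released, and the arm is clear; no verdict came back.

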